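# Set the voltage for electropolishing

### The arm

A 6-joint arm with a two-finger parallel gripper is mounted at the origin on a cart in front of the work surface, level with it; the furniture and walls round the work are solid. World frame = base frame: x ahead of the robot, y to its left, z up, the work surface at z = 0. Lengths are in m, angles in rad, forces in N, time in s.
With the tool pointing down it reaches from about 0.15 to 0.775 m from the base axis. Payload 6.1 kg.
Tool frame: the origin (TCP) lies midway between the tips of the shut fingers; the grasp point (between the pads) lies 19 mm behind it; z points along the fingers, y is the line along which they close (so a half turn about z gives the same grasp; the last joint's range is limited). The gripper opens to 85 mm and grips with 20 to 120 N. Pads are 22 mm wide; open, the fingers measure 114 mm over their backs; the gripper's body (76 mm by 85 mm) begins 54 mm behind the grasp point. The pads swing forward as they close: fully open they stand 13 mm farther back than shut.
Start: joints at [1.275, 0.126, -0.04, 1.405, 0, 1.571], TCP at [0.153, 0.502, 0.206] pointing down, gripper open.
Joint ranges: [-2.72, 2.72], [-0.95, 1.95], [-1.27, 1.35], [-1.78, 2.02], [-1.46, 1.47], [-3.14, 3.14]. Speed limits (rad/s): [2.39, 2.39, 3.01, 3.14, 3.14, 3.14].

### API

Orientations are given as a rotation vector (axis times angle).
In Python, from plant import arm gives the robot as it stands.
- The arm moves only by the tool step_arm, never from a script. Its argument "rows" is a list of rows, each a list of 4 numbers: the shift along the tool's x, y, z in cm, then the turn about the tool's z in rad. A call has 1 to 20 rows; each row shifts and turns the commanded pose from where the row before left it, along the tool's axes as they then stand; what a row does not reach is not made up. A row lasts 1/12 s, in which the tool goes at most 41.7 mm and 7.16 degrees, less where a joint would pass 70% of its speed; a pose out of reach is approached as far as the arm can. A call is refused whole if a number of a shift passes 4.17 or a number of a turn 0.125, either way. A call with a gripper value outside its range is refused whole. "grip" is the opening in per cent of the stroke, from 0 (shut) to 100 (fully open), set as the call begins (left out, the last holds). The fingers move at their own pace and stop on an object; "grip_force" is the grip in N (left out, the last holds). Time passes only in rows, so rows that do not move let the fingers close. It gives the time, the measured TCP pose, the force, the opening and the grip force at its end, in the units of the state.
- arm.read_state(): the state, without advancing time (a new reading comes with each control period).
- arm.read_camera(name): name is "scene" or "top"; returns a dict with "color" (420x560x3 uint8, blue, green, red), "vfov" (degrees; the focal length in pixels is half the picture's height over the tangent of half this angle, whatever the lens; pixels are square), "cx", "cy" (the principal point, pixels), "R" (3x3) and "t" (3): a world point X has camera coordinates R X + t. Camera axes: x right, y down, z forward; pixel columns grow to the right and rows downward; lengths in m; the calibration is good to about 2 mm. A picture is of the moment at which its call begins. There is no depth.
- arm.finish_job(): hands the job in; it is judged then, once.
The state is a dict: "t": time; "q": joint angles; "qvel": joint speeds; "effort": joint torques, N m; "position": TCP position; "tcp_rot": TCP orientation; "ft_force": force on the tool from outside, world axes, zero at the start; "moment": the same for the moment, N m; "gripper_width": opening from 0.0 (shut) to 1.0 (fully open); "finger_force": force on a finger pad.
Only numpy, scipy, OpenCV 4.12 (cv2) and the standard library are available. Lean on these libraries where they do the work, as an engineer would, in place of code of your own. Each camera call takes 0.05 s, during which the arm holds its last target. There are 200 camera calls.

### The job

Set the voltage on the low bench power supply for the next electropolishing run: take the large bar knob on its top and turn it clockwise until its white pointer line points at the small black marker tab that sits on the rim of its scale, then let go. Leave the marker and the small round knob as they are.

Things in the scene. Friction and masses are not known exactly. Their poses are not given: they have to be found in the camera images.
- volt_grip (a point): Large black knob on the level top (54 mm up) of a fixed grey bench supply, 230 x 130 mm. Disc 50 mm across, its top 9 mm above the supply's; on it a grip bar 44 mm long, 14 mm thick, its top 44 mm above the supply's. Point: on the upright axis, 33 mm above the supply's top; x along the bar to its pointer end, z up. Turns evenly (0.05 N m), no clicks, stays where left, stops 240 degrees apart.
- volt_pointer (a point): Pointer of the large knob: a white line on one half of the bar's top, down its end and onto a small nose. Point: 30 mm from the knob's axis toward the pointer, 8 mm above the supply's top, turning with the knob; x points outward. It starts 25 to 81 degrees anticlockwise (seen from above) of the marker. Around it lies a white scale, 88 mm across, with a line every 20 degrees.
- set_mark (a point): Set-marker: black tab, 20 mm long and 14 mm wide, its top 8 mm above the supply's top, on the rim of the white scale, with a pointed tip toward the knob. It stands elsewhere on the scale each time and slides stiffly. Point: the tip, 35 mm from the large knob's axis, 5 mm above the supply's top; x points outward from that axis.
- limit_pointer (a point): White line on the small round fluted knob (black, 23 mm across, 20 mm high) on the left half of the supply's top, toward the front, 138 mm from the large knob's axis. Point: outer end of the line, 10.5 mm from the small knob's own upright axis, on its top face. It turns easily; leave it alone.

How it is judged:
At the end, for the whole second after the job is handed in: The large knob's pointer points at the set-marker within half a scale division (10 degrees) either way, and the knob stays there (angle between the x axis of volt_pointer and the x axis of set_mark, either way round below 0.18 rad and horizontal distance between volt_pointer and set_mark below 0.015 m); the robot touches nothing.
It fails at once if the small round knob was turned (its line moved by more than 4 mm) (distance of limit_pointer from where it was at the start of the episode above 0.004 m).
It fails at once if the set-marker was shifted along the scale by more than 5 mm (distance of set_mark from where it was at the start of the episode above 0.005 m).
It also fails if it takes over 29 s, if anything falls off the work surface, if the arm or the gripper's body presses on something with over 40 N, if the wrist force passes 120 N, or if a joint passes its speed limit or range.

## Working session

There is one attempt and no reset: what is moved stays moved. The work goes in short steps, Python scripts to look and compute and a tool call to move; the robot and the scene stay as the last step left them, time stands still between calls to the robot, and variables do not carry over. Pictures are saved under pics/ and viewed, at most 10 in all, crops included, and the job is handed in when it is done.

Besides the shell and the picture viewer there is one more tool, called after "Call:" as a command line: name --pt "numbers of a row" for each row, then --argument value for the rest. step_arm: Moves the arm, as the interface text tells. Its arguments: {"type":"object","properties":{"rows":{"type":"array"},"grip":{"type":"number"},"grip_force":{"type":"number"}},"required":["rows"]}

```bash
mkdir -p pics; cat > h.py <<'E'
import numpy as np, cv2
from plant import arm
def cam(n):
    c=arm.read_camera(n); c['f']=c['color'].shape[0]/2/np.tan(np.radians(c['vfov'])/2); return c
def ray(c,u,v,z):
    R=np.array(c['R']);t=np.array(c['t']);o=-R.T@t
    d=R.T@np.array([(u-c['cx'])/c['f'],(v-c['cy'])/c['f'],1]); return o+d*(z-o[2])/d[2]
def proj(c,X):
    p=np.array(c['R'])@X+np.array(c['t']); return c['f']*p[0]/p[2]+c['cx'],c['f']*p[1]/p[2]+c['cy']
E
python3 - <<'E'
from h import *
a=cam('top');b=cam('scene')
cv2.imwrite('pics/top.png',a['color']);cv2.imwrite('pics/scene.png',b['color'])
for c in(a,b): print(-np.array(c['R']).T@c['t'],c['f'],c['cx'],c['cy'])
print(arm.read_state()['tcp_rot'])
E
```

```text
[0.43383531 0.24631134 0.95154812] 382.9376845892297 281.24002235096646 211.26341499866712
[ 0.21681303 -0.35112869  0.60982909] 392.1396348396381 277.34027666163126 215.602978906003
[-4.62930111e-01 -3.10707529e+00  2.27595606e-03]
```

View pics/top.png

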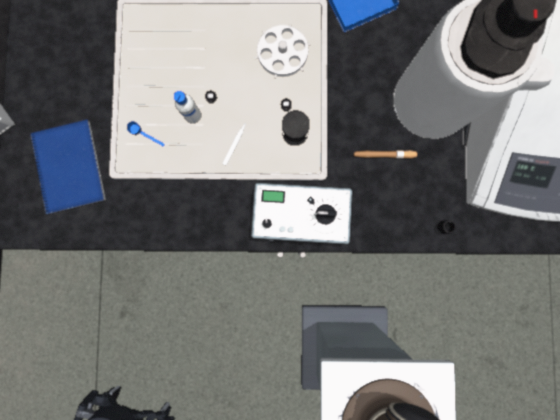

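View pics/scene.png

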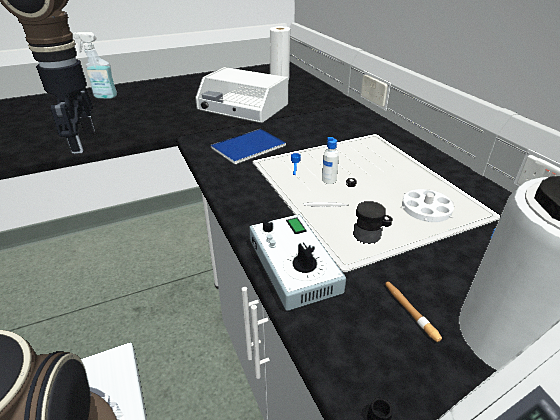

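The top view shows the supply at columns 252–350, rows 185–242, with the large knob near (325,213) and the marker near (311,200). The small knob is near (266,223). In the scene view the knob is near (305,257). I'll zoom in.

```bash
python3 - <<'E'
from h import *
a=cv2.imread('pics/top.png')[188:242,292:354];b=cv2.imread('pics/scene.png')[232:286,274:336]
r=lambda x:cv2.resize(x,(400,348),interpolation=cv2.INTER_NEAREST)
cv2.imwrite('pics/z.png',np.hstack([r(a),r(b)]))
c=cam('top')
g=np.array([ray(c,u,v,.054)[:2] for u,v in((252,240),(349,243),(351,189),(257,185))]);print(g)
for u,v,z in((325,214,.063),(311,200,.062),(266,223,.074)):print(ray(c,u,v,z))
E
```

```text
[[0.4384756  0.32603852]
 [0.43360439 0.0996114 ]
 [0.56052646 0.09428403]
 [0.56838217 0.3162096 ]]
[0.5002408  0.15639452 0.063     ]
[0.53280636 0.18892899 0.062     ]
[0.47756922 0.29270771 0.074     ]
```

View pics/z.png

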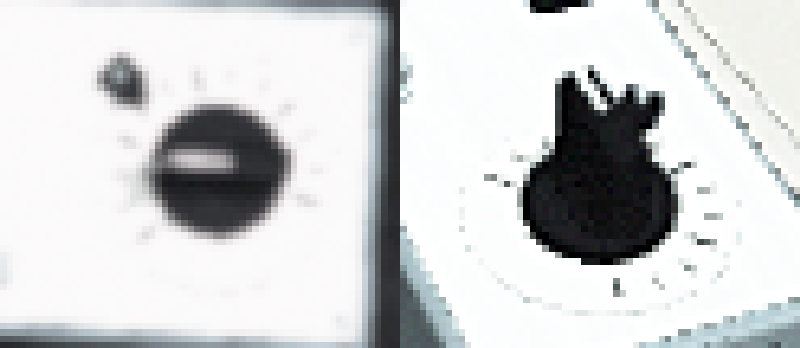

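Left crop (top): disc centre near (326,214), and the white line runs from (317.5,212.5) to (328,212.5). The pointer therefore faces about +y, with the marker up and left, so roughly 45° clockwise. Next I'll measure both angles.

```bash
python3 - <<'E'
from h import *
C=[cam('top') for _ in range(4)];c=C[0]
g=np.mean([x['color'].astype(float).mean(2) for x in C],0)
m=((g<110)*255).astype('uint8'); m[:190]=0;m[238:]=0;m[:,:300]=0;m[:,345:]=0
n,l,s,ce=cv2.connectedComponentsWithStats(m)
for i in range(1,n):
    if s[i][4]>4: print(s[i],ce[i])
np.set_printoptions(linewidth=200)
print(g[207:225,314:340].astype(int)); print(g[194:208,304:318].astype(int))
E
```

```text
[308 199   6   5  16] [311.25  201.125]
[316 205  20  19 270] [325.61481481 214.12222222]
[[250 249 241 199 134  79  55  51  51  51  51  51  51  51  50  51  53  67 108 165 223 246 250 250 250 248]
 [250 247 226 144  72  52  50  50  50  49  49  50  51  51  50  50  50  51  60 101 179 238 249 249 246 242]
 [248 240 189 102  53  49  48  47  49  47  48  48  48  47  46  46  46  47  48  67 126 204 241 246 242 242]
 [245 225 140  69  62  72  74  74  73  70  63  60  57  49  43  41  41  41  42  46  78 145 213 240 247 249]
 [240 194 108  80 113 137 146 147 146 138 123 117 108  84  55  45  44  44  44  42  50  85 150 221 247 250]
 [229 168 109 109 149 184 198 205 206 197 183 176 165 132  79  50  49  47  47  47  47  63 125 212 247 250]
 [202 159 121 106 124 154 173 188 191 187 183 181 174 146  87  52  50  50  50  50  50  64 126 213 246 248]
 [170 134  95  65  68  84  97 106 110 110 109 108 106  91  62  49  49  49  49  49  50  71 139 221 247 247]
 [169 110  60  31  30  34  38  39  40  41  41  41  41  40  37  39  39  40  41  42  49  89 169 235 249 250]
 [187 125  60  31  26  26  26  26  26  27  26  
[... 1043 characters left out ...]
1 250 250 245 226 192 209 239 249 250 251 251 250]
 [251 250 250 245 225 166 126 142 201 239 249 250 250 250]
 [250 250 246 226 169 134 138 116 137 199 238 248 250 250]
 [250 249 238 176 116 137 164 124  89 131 207 245 249 249]
 [250 248 230 152  92 112 134 100  67 100 189 243 246 243]
 [250 248 235 191 130  89  81  66  58  92 179 239 245 240]
 [250 250 247 238 199 129  79  60  58  86 163 233 247 245]
 [250 250 250 249 236 187 133 107  97 112 178 237 249 250]
 [251 251 251 250 244 227 210 196 181 174 213 245 250 250]
 [250 251 251 250 247 243 245 245 241 230 233 248 250 249]
 [251 251 251 250 250 249 250 250 249 246 245 249 248 240]
 [251 250 250 250 250 250 250 250 250 250 250 249 241 199]]
```

```bash
python3 - <<'E'
from h import *
from scipy.spatial.transform import Rotation as Ro
c=cam('top')
A=ray(c,325.2,213.9,.063);print('axis',A,'bar top',proj(c,A+[0,0,.035]), 'lim',proj(c,A))
p=ray(c,319,212.3,.098)-ray(c,327,212.55,.098);ph=np.degrees(np.arctan2(p[1],p[0]))
M=ray(c,310.7,200.9,.062)-A;mh=np.degrees(np.arctan2(M[1],M[0]))
print('ptr',ph,'mark',mh,np.hypot(*M[:2]))
b=cam('scene');print('scene axis disc,bar',proj(b,A),proj(b,A+[0,0,.035]),'marker',proj(b,A+M*[1,1,0]))
s=arm.read_state();R=Ro.from_rotvec(s['tcp_rot']).as_matrix();print(R.round(3),s['position'],s['q'],s['gripper_width'])
E
```

```text
axis [0.5004777  0.15593051 0.063     ] bar top (np.float64(326.79709322531727), np.float64(212.74074880587716)) lim (np.float64(325.2), np.float64(213.90000000000006))
ptr 88.682066207568 mark 48.117610419060426 0.045252715746081446
scene axis disc,bar (np.float64(304.28250990305656), np.float64(260.93309813881154)) (np.float64(304.92084838087175), np.float64(247.88461437116058)) marker (np.float64(309.7071195292269), np.float64(246.7513860364228))
[[-0.957  0.292 -0.   ]
 [ 0.292  0.957 -0.   ]
 [ 0.    -0.    -1.   ]] [0.15300598 0.50215649 0.20641776] [ 1.27500910e+00  1.25874214e-01 -3.96824882e-02  1.40540182e+00
  4.27949029e-05  1.57080978e+00] 0.9989498395901268
```

Call:
step_arm --pt "0 0 0 0.12" --pt "0 0 0 0.12" --pt "0 0 0 0.12" --pt "0 0 0 0.12" --pt "0 0 0 0.12" --pt "0 0 0 0.12" --pt "0 0 0 0.12" --pt "0 0 0 0.12" --pt "0 0 0 0.12" --pt "0 0 0 0.12" --pt "0 0 0 0.1" --pt "0 0 0 0" --grip 50

```text
t: 1.45
position: [0.153, 0.5022, 0.2065]
tcp_rot: [2.252, 2.191, -0.0]
ft_force: [-0.0, 0.9, -1.1]
gripper_width: 0.503
finger_force: 0.0
```

Call:
step_arm --pt "-1 1 0 0" --pt "-2 2.1 0 0" --pt "-2 2.1 0 0" --pt "-2 2.1 0 0" --pt "-2 2.1 0 0" --pt "-2 2.1 0 0" --pt "-2 2.1 0 0" --pt "-2 2.1 0 0" --pt "-2 2.1 0 0" --pt "-2 2.1 0 0" --pt "-2 2.1 0 0" --pt "-2 2.1 0 0" --pt "-2 2.1 0 0" --pt "-2 2.1 0 0" --pt "-2 2.1 0 0" --pt "-2 2.1 0 0" --pt "-2 2.1 0 0" --pt "-1 1 0 0" --pt "0 0 0 0" --pt "0 0 0 0"

```text
t: 3.12
position: [0.5003, 0.1528, 0.2063]
tcp_rot: [-2.249, -2.193, 0.001]
ft_force: [0.7, 0.5, -1.0]
gripper_width: 0.496
finger_force: 0.0
```

```bash
cat > w.py <<'E'
from h import *
from scipy.spatial.transform import Rotation as Ro
s=arm.read_state();R=Ro.from_rotvec(s['tcp_rot']).as_matrix();p=np.array(s['position'])
print(s['t'],p.round(4),'q',np.round(s['q'],3),'w',s['gripper_width'],'F',np.round(s['ft_force'],1),np.round(s['moment'],2),s['finger_force'])
print('yhead',np.degrees(np.arctan2(R[1,1],R[0,1])),'to go cm',(R.T@(np.array([.5005,.156,.069])-p)*100).round(2))
E
python3 w.py
```

```text
3.1167 [0.5003 0.1528 0.2063] q [ 0.296  0.123 -0.043  1.405  0.     1.892] w 0.4958241419829276 F [ 0.7  0.5 -1. ] [ 0.02 -0.02  0.02] 0.0
yhead -1.455383784084055 to go cm [ 0.32  0.03 13.73]
```

Call:
step_arm --pt "0.3 0 0.5 0" --pt "0 0 1.5 0" --pt "0 0 1.5 0" --pt "0 0 1.5 0" --pt "0 0 1.5 0" --pt "0 0 1.5 0" --pt "0 0 1 0" --pt "0 0 0 0" --pt "0 0 0 0"

```text
t: 3.87
position: [0.4996, 0.157, 0.1164]
tcp_rot: [-2.247, -2.195, 0.001]
ft_force: [-0.1, -0.7, -0.8]
gripper_width: 0.496
finger_force: 0.0
```

```bash
python3 w.py; python3 -c "
from h import *
a=cam('scene')['color'][170:310,210:390]
cv2.imwrite('pics/g.png',cv2.resize(a,(720,560),interpolation=cv2.INTER_CUBIC))"
```

```text
3.8667 [0.4996 0.157  0.1164] q [ 0.304  0.139 -0.222  1.211  0.     1.899] w 0.49558961207786434 F [-0.1 -0.7 -0.8] [ 0.01 -0.06 -0.04] 0.0
yhead -1.3427627883360231 to go cm [-0.1   0.09  4.74]
```

View pics/g.png

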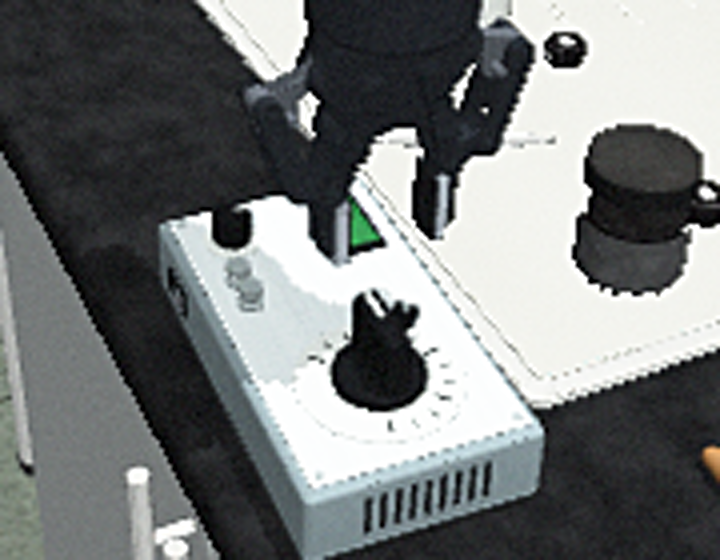

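The fingers straddle the bar line. Their tips are at crop (338,262) and (440,235), which is full-image (294.5,235.5) and (320,229). The knob bar is at (304,246). I'll compare the tips with the predicted TCP before going down.

```bash
python3 - <<'E'
from h import *
b=cam('scene')
for z in(.116,.122,.13):
  for dy in(-.011,.011):
    print(z,dy,[np.round(proj(b,np.array([.4996+dx,.157+dy,z])),1) for dx in(-.021,.021)])
print('bar top ends',[np.round(proj(b,np.array([.5005,.156+d,.098])),1) for d in(-.022,0,.022)])
print('lim knob top',np.round(proj(b,np.array([.4776,.2927,.074])),1))
E
```

```text
0.116 -0.011 [array([297.4, 247.1]), array([316.9, 241.1])]
0.116 0.011 [array([292.4, 240.3]), array([311.5, 234.5])]
0.122 -0.011 [array([297.5, 244.7]), array([317.1, 238.7])]
0.122 0.011 [array([292.4, 237.9]), array([311.6, 232.2])]
0.13 -0.011 [array([297.6, 241.5]), array([317.3, 235.5])]
0.13 0.011 [array([292.5, 234.7]), array([311.8, 229. ])]
bar top ends [array([310.2, 254.8]), array([304.9, 247.9]), array([299.9, 241.2])]
lim knob top [267.3 221.8]
```

Call:
step_arm --pt "-0.1 0.1 0.7 0" --pt "0 0 0.7 0" --pt "0 0 0.7 0" --pt "0 0 0.7 0" --pt "0 0 0.2 0" --pt "0 0 0 0"

```text
t: 4.47
position: [0.5008, 0.1551, 0.0854]
tcp_rot: [-2.249, -2.193, 0.003]
ft_force: [-0.5, 0.6, 0.1]
gripper_width: 0.499
finger_force: 0.0
```

```bash
python3 w.py; python3 -c "
from h import *
b=cam('scene')['color'];cv2.imwrite('pics/sc2.png',b)
r=lambda a:cv2.resize(a,(400,400),interpolation=cv2.INTER_CUBIC)
o=cv2.imread('pics/scene.png')
c=dict(cam('scene'));print([np.round(proj(c,np.array([.153,.502,z])),1) for z in(.206,.219)])
cv2.imwrite('pics/g2.png',np.hstack([r(b[200:280,265:345]),r(o[90:170,35:115])]))"
```

```text
4.4667 [0.5008 0.1551 0.0854] q [ 0.3    0.154 -0.274  1.145  0.     1.896] w 0.4990635621885642 F [-0.5  0.6  0.1] [ 0.05 -0.05  0.01] 0.0
yhead -1.4421397284434034 to go cm [ 0.09 -0.03  1.64]
[array([ 89.5, 157.6]), array([ 87.7, 152.2])]
```

View pics/g2.png

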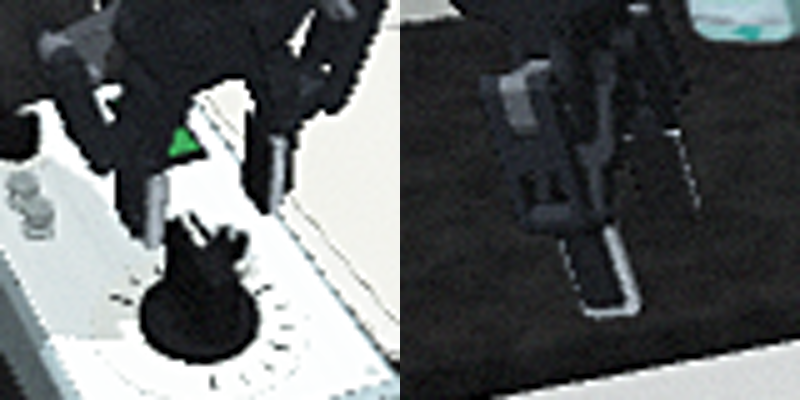

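Left crop: the tips are at full-image (295,249) and (319,242), one on each side of the bar top. They look a little higher than predicted, but the sideways position is right. I'll go down and close gently.

Call:
step_arm --pt "0.1 0 0.4 0" --pt "0 0 0.4 0" --pt "0 0 0.4 0" --pt "0 0 0.3 0" --pt "0 0 0 0" --pt "0 0 0 0"

```text
t: 5.07
position: [0.5013, 0.1563, 0.0712]
tcp_rot: [-2.249, -2.193, 0.001]
ft_force: [0.7, -0.5, 0.3]
gripper_width: 0.502
finger_force: 0.0
```

Call:
step_arm --pt "0 0 0 0" --pt "0 0 0 0" --pt "0 0 0 0" --pt "0 0 0 0" --pt "0 0 0 0" --pt "0 0 0 0" --pt "0 0 0 0" --pt "0 0 0 0" --grip 0 --grip_force 30

```text
t: 5.73
position: [0.5016, 0.1564, 0.0718]
tcp_rot: [2.249, 2.193, 0.001]
ft_force: [-1.5, 0.3, 4.3]
gripper_width: 0.142
finger_force: 29.6
```

```bash
python3 w.py; python3 -c "
from h import *
b=cam('scene')['color']
cv2.imwrite('pics/g3.png',cv2.resize(b[200:280,265:345],(480,480),interpolation=cv2.INTER_CUBIC))"
```

```text
5.7333 [0.5016 0.1564 0.0718] q [ 0.302  0.161 -0.296  1.113  0.     1.898] w 0.14238335013937867 F [-1.5  0.3  4.3] [0.01 0.26 0.01] 29.630224406719208
yhead -1.431878062162238 to go cm [-0.05 -0.11  0.28]
```

View pics/g3.png

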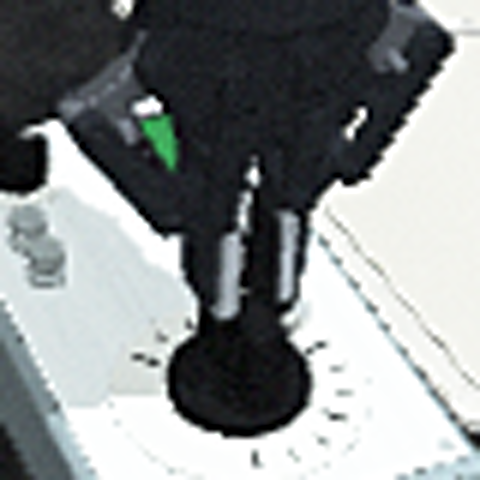

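The fingers now hold the bar (opening about 12 mm, 30 N), with the tips at full-image (303,252) and (313,249). Next, turn it clockwise about 0.71 rad.

Call:
step_arm --pt "0 0 0 0.06" --pt "0 0 0 0.06" --pt "0 0 0 0.06" --pt "0 0 0 0.06" --pt "0 0 0 0.06" --pt "0 0 0 0.06" --pt "0 0 0 0.06" --pt "0 0 0 0.06" --pt "0 0 0 0.06" --pt "0 0 0 0.06" --pt "0 0 0 0.06" --pt "0 0 0 0.05" --pt "0 0 0 0" --pt "0 0 0 0"

```text
t: 6.95
position: [0.5021, 0.1562, 0.0718]
tcp_rot: [2.87, 1.276, 0.002]
ft_force: [0.3, -1.5, 3.2]
gripper_width: 0.142
finger_force: 29.6
```

```bash
python3 w.py
```

```text
6.95 [0.5021 0.1562 0.0718] q [ 3.020e-01  1.610e-01 -2.960e-01  1.112e+00 -1.000e-03  2.607e+00] w 0.14212278820154525 F [ 0.3 -1.5  3.2] [-0.26 -0.26 -0.  ] 29.603595435619354
yhead -42.04112814708186 to go cm [-0.12 -0.1   0.28]
```

Call:
step_arm --pt "0 0 0 0" --pt "0 0 0 0" --pt "0 0 0 0" --pt "0 0 0 0" --pt "0 0 0 0" --pt "0 0 -0.5 0" --pt "0 0 -1 0" --pt "0 0 -2 0" --pt "0 0 -2 0" --pt "0 0 -2 0" --pt "0 0 -2 0" --pt "0 0 -2 0" --pt "-2 0 -1 0" --pt "-3 0 0 0" --pt "-3 0 0 0" --pt "-3 0 0 0" --pt "-3 0 0 0" --pt "-3 0 0 0" --pt "-2 0 0 0" --pt "0 0 0 0" --grip 50

```text
t: 8.62
position: [0.3718, 0.0136, 0.198]
tcp_rot: [2.872, 1.271, 0.001]
ft_force: [0.1, -0.5, 0.4]
gripper_width: 0.5
finger_force: 0.0
```

```bash
python3 w.py; python3 - <<'E'
from h import *
a=cam('top')['color'];b=cam('scene')['color']
r=lambda x:cv2.resize(x,(400,348),interpolation=cv2.INTER_CUBIC)
cv2.imwrite('pics/z2.png',np.hstack([r(a[188:242,292:354]),r(b[232:286,274:336])]))
E
```

```text
8.6167 [0.3718 0.0136 0.198 ] q [ 3.700e-02 -1.640e-01 -3.420e-01  1.392e+00 -1.000e-03  2.346e+00] w 0.49950658312574364 F [ 0.1 -0.5  0.4] [0.01 0.01 0.01] 0.0
yhead -42.258824589279826 to go cm [19.19 -0.07 12.91]
```

View pics/z2.png

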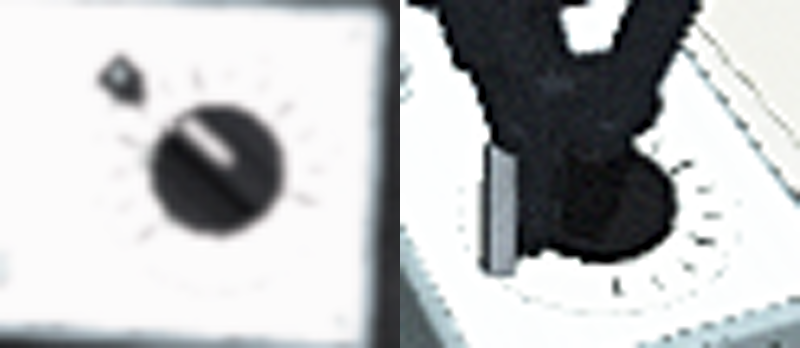

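In the top crop the white line runs from (235,162) to (182,118), pointing straight at the marker tip at (142,105). I'll check the angle numerically.

```bash
python3 - <<'E'
from h import *
C=[cam('top') for _ in range(4)];c=C[0]
g=np.mean([x['color'].astype(float).mean(2) for x in C],0)
A=ray(c,325.2,213.9,.063)
m=((g<150)*255).astype('uint8')[190:238,300:345];k=max(cv2.findContours(m,0,2)[0],key=cv2.contourArea)
print('disc',np.array(cv2.minEnclosingCircle(k)[0])+[300,190])
yy,xx=np.mgrid[0:420,0:560];w=np.where((np.hypot(xx-325.5,yy-212)<9.5)&(g>95),g-95,0)
P=np.c_[xx[w>0],yy[w>0]];print(len(P))
W=w[w>0];ce=(P*W[:,None]).sum(0)/W.sum();Q=P-ce;e=np.linalg.eigh((Q*W[:,None]).T@Q)[1][:,1];e*=-np.sign(e[0])
d=(ray(c,*(ce+5*e),.098)-ray(c,*(ce-5*e),.098));print('ptr',np.degrees(np.arctan2(d[1],d[0])),ce,e)
w=np.clip(245-g,0,200)*((xx>306)&(xx<315)&(yy>194)&(yy<205))
M=ray(c,(w*xx).sum()/w.sum(),(w*yy).sum()/w.sum(),.060)-A;print('mark',np.degrees(np.arctan2(M[1],M[0])),np.hypot(*M[:2]))
E
```

```text
disc [325.125 214.   ]
68
ptr 99.29308283453638 [324.73290059 206.81580891] [-0.98826562  0.15274506]
mark 46.62903851226662 0.04596217004330554
```

The contour at the disc edge spoiled the numeric pointer fit. The line in the picture (about 50°) and the gripper's heading (48°) both agree with the marker (47–48°), well within 10°, so I'm handing it in.

```bash
python3 -c "
from plant import arm
print(arm.finish_job())"
```

```text
the job is handed in; nothing more can be done
None
```

I turned the large knob about 41° clockwise so its pointer lines up with the marker to within about 3° by my measurements, let go with the arm clear, and handed the job in; it returned no verdict, and I never touched the marker or the small knob.

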